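Thread the support rod through both rings of the modelling stand and hold it

TASK

Pull the wooden-handled support rod straight up out of its storage block, past the sprung catch, and thread it from above through the upper and then the lower ring of the modelling stand, until its point sticks out below the lower ring while its brass stop collar is still clear above the upper ring and its point clear of the base plate. Finish while still holding the rod there by its handle, still and not forced sideways against the rings, ready for someone to tighten the thumbscrews. Leave everything else on the table where it is.

Things in the scene. Friction and masses are not known exactly. Their poses are not given: they have to be found in the camera images.
- rod_grip (a point): middle of the support rod's round wooden handle (25 mm diameter, 70 mm long), on the rod's axis, 155 mm above its point; z runs along the rod from point to handle. Below the handle is a brass stop collar, 30 mm diameter, 15 mm high, tapered top, flat underside 105 mm above the point. Mass 0.15 to 0.32 kg. Starts upright in the wooden block.
- rod_tip (a point): the point (lower end) of the support rod, on its axis; z up along the rod to the handle. From here up to the stop collar it is a plain steel rod 12 mm in diameter, 105 mm long, the last 8 mm cone-shaped
- holder: fixed dark wooden storage block, 70 x 70 mm, 110 mm high, vertical hole 16 mm in diameter; origin on the table under the hole's axis. The rod stands in the hole, stop collar resting on the block's top, point 5 mm above the table. On the top, at the block's own +x side, is a sprung brass catch with a red end; nothing of it is higher than 133 mm
- catch (a joint): travel of the sprung catch, m: 0 = its nose fully out over the stop collar's tapered top; grows to at most 0.012 as it is pushed back (block's +x), taking 3 N to start and 7 N fully back. It gives way by itself when the rod is pulled straight up firmly (4 to 12 N) over the first 20 mm, and springs back
- stand: fixed modelling stand: dark steel base plate 140 x 110 x 10 mm, steel post 20 mm thick, 75 mm behind the rings (stand's -x), 132 mm high (the highest part), and two blue arms that carry two aluminium rings, one above the other on one vertical axis. Origin on the table under that axis. A brass thumbscrew sticks out of each ring at +x
- upper_ring (a point): centre of the mouth (top) of the upper ring, 125 mm above the table; the ring is 15 mm high, 35 mm across outside, with a hole 16 mm in diameter that flares to 24 mm at the mouth
- lower_ring (a point): centre of the mouth (top) of the lower ring, 75 mm above the table, same size as the upper one (so its underside is at 60 mm), straight below it. The base plate below has its top at 10 mm
- paint_jar: small clear jar with a yellow lid, 46 mm across, 75 mm high; a bystander, to be left alone; origin at the centre of its underside
- knife: flat wooden modelling knife lying on the table, about 150 x 22 x 8 mm; a bystander, to be left alone; origin at the centre of its underside
- cup: white plastic cup, 70 mm across the rim, 85 mm high; a bystander, to be left alone; origin at the centre of its underside
- pot: round brown pot, 124 mm across, 88 mm high; a bystander, to be left alone; origin at the centre of its underside
- glaze_jar: white lidded jar, 80 mm across, 120 mm high; a bystander, to be left alone; origin at the centre of its underside
- rolling_pin: wooden rolling pin lying along its x axis, 340 mm long, 48 mm thick; a bystander, to be left alone; origin at the centre of its underside
- palette: shallow white plate, 180 mm across, 20 mm high; a bystander, to be left alone; origin at the centre of its underside

How it is judged:
By the outcome, as a careful person would: the job done as asked, in the order asked, and still so for the second after the job is handed in, while the arm keeps its last pose, push and grip.
It also fails if it takes over 48 s, if anything falls off the work surface, if the arm or the gripper's body presses on something with over 40 N, if the wrist force passes 120 N, or if a joint passes its speed limit or range.

ROBOT

A 6-joint arm with a two-finger parallel gripper is mounted at the origin on the work surface. World frame = base frame: x ahead of the robot, y to its left, z up, the work surface at z = 0. Lengths are in m, angles in rad, forces in N, time in s.
With the tool pointing down it reaches from about 0.35 to 0.775 m from the base axis. Payload 7.3 kg.
Tool frame: the origin (TCP) lies midway between the tips of the shut fingers; the grasp point (between the pads) lies 19 mm behind it; x points along the fingers, z is the direction in which the jaws open and shut, and the axes are right-handed (so a half turn about x gives the same grasp; the last joint's range is limited). The gripper opens to 92 mm and grips with 3 to 60 N. Pads are 19 mm wide; open, the fingers measure 130 mm over their backs; the gripper's body (75 mm by 190 mm) begins 47 mm behind the grasp point.
Start: joints at [-1.325, 0.342, 1.524, -0, 1.275, -0.146], TCP at [0.2, -0.485, 0.227] pointing down, gripper open.
Joint ranges: [-2.53, 2.53], [-0.77, 2.02], [0.04, 2.7], [-1, 4.14], [0.28, 2.66], [-3.11, 3.11]. Speed limits (rad/s): [2.57, 2.57, 3.14, 3.14, 3.14, 3.14].

INTERFACE

Orientations are given as [roll, pitch, yaw] about the fixed x, y, z axes, in that order (R = Rz(yaw) Ry(pitch) Rx(roll)).
In Python, from cell import observe, cams, robot gives the robot as it stands.
- The arm moves only by the tool jog_arm, never from a script. Its argument "plan" is one flat list of numbers, 7 for each row, row after row: the turn, a rotation vector about the tool's x, y, z in degrees, then the shift along the tool's x, y, z in cm, then the opening, from -1 (shut) to 1 (fully open). In form: [ax, ay, az, x, y, z, jaw, ax, ay, az, x, y, z, jaw, ...]. A call has 1 to 10 rows; each row is the pose to reach, as a shift and turn from the pose commanded when the call began, along the tool's axes at that moment; what a row does not reach only later rows make up. A row lasts 1/10 s, in which the tool goes at most 50 mm and 8.59 degrees, less where a joint would pass 70% of its speed; a pose out of reach is approached as far as the arm can. A call with a gripper value outside its range is refused whole. The fingers move at their own pace and stop on an object; "newtons" is the grip in N (left out, the last holds). Time passes only in rows, so rows that repeat a pose let the fingers close. It gives the time, the measured TCP pose, the force and the opening at its end, in the units of the state.
- observe(): the state, without advancing time (a new reading comes with each control period).
- cams.read_camera(name): name is "scene" or "top" or "wrist"; returns a dict with "image" (420x560x3 uint8, red, green, blue), "fov_y" (degrees; the focal length in pixels is half the picture's height over the tangent of half this angle, whatever the lens; pixels are square), "cx", "cy" (the principal point, pixels), "T" (4x4, takes a point from camera to world coordinates). Camera axes: x right, y down, z forward; pixel columns grow to the right and rows downward; lengths in m; the calibration is good to about 2 mm. A picture is of the moment at which its call begins. There is no depth.
- robot.hand_in(): hands the job in, once; it reports no verdict.
The state is a dict: "time": time; "qpos": joint angles; "qvel": joint speeds; "joint_efforts": joint torques, N m; "tool_pos": TCP position; "tool_rot": TCP orientation; "contact_force": force on the tool from outside, world axes, zero at the start; "torque": the same for the moment, N m; "opening": finger opening in m.
Only numpy, scipy, OpenCV 4.12 (cv2) and the standard library are available. Lean on these libraries where they do the work, as an engineer would, in place of code of your own. Each camera call takes 0.05 s, during which the arm holds its last target.

## Working session

There is one attempt and no reset: what is moved stays moved. The work goes in short steps, Python scripts to look and compute and a tool call to move; the robot and the scene stay as the last step left them, time stands still between calls to the robot, and variables do not carry over. Pictures are saved under pics/ and viewed, and the job is handed in when it is done.

Besides the shell and the picture viewer there is one more tool, called in YAML: its name, and indented under it one key for each argument. jog_arm: Moves the arm, as the interface text tells. Its arguments: {"type":"object","properties":{"plan":{"type":"array"},"newtons":{"type":"number"}},"required":["plan"]}

```bash
mkdir -p pics; ls; python3 - <<'E'
from cell import observe, cams, robot
import cv2,numpy as np
np.set_printoptions(precision=4,suppress=True)
print(observe())
for n in("scene","top","wrist"):
    c=cams.read_camera(n);cv2.imwrite(f"pics/{n}0.png",c["image"][:,:,::-1]);print(n,c["fov_y"],c["cx"],c["cy"],c["T"],c.keys())
E
```

```text
pics
{'time': 0.0, 'qpos': array([-1.325 ,  0.3427,  1.525 ,  0.    ,  1.2754, -0.146 ]), 'qvel': array([-0.0007,  0.0012, -0.0003, -0.0008,  0.    , -0.0017]), 'joint_efforts': array([ -0.0005, -43.1242, -24.4218,   0.0719,   0.056 ,  -0.0001]), 'tool_pos': array([ 0.2004, -0.4848,  0.2261]), 'tool_rot': array([2.9879, 1.5693, 1.8089]), 'contact_force': array([1.3515, 0.3848, 0.4932]), 'torque': array([ 0.0311,  0.0209, -0.036 ]), 'opening': 0.09197042563413438}
scene 54.78387292371253 275.68512331164055 209.62720741380915 [[ 0.1456  0.7301 -0.6676  1.333 ]
 [ 0.9893 -0.1161  0.0888 -0.0744]
 [-0.0126 -0.6734 -0.7392  0.9583]
 [ 0.      0.      0.      1.    ]] dict_keys(['image', 'fov_y', 'cx', 'cy', 'T'])
top 48.668131150883504 273.75082099976896 214.19614513244713 [[ 0.0073 -0.9919  0.127   0.3728]
 [-1.     -0.0065  0.0061  0.0374]
 [-0.0052 -0.127  -0.9919  1.6076]
 [ 0.      0.      0.      1.    ]] dict_keys(['image', 'fov_y', 'cx', 'cy', 'T'])
wrist 67.62029975970609 277.6625955119751 211.40466573008635 [[ 0.381  -0.8924 -0.2419  0.2649]
 [-0.9246 -0.3685 -0.097  -0.4581]
 [-0.0026  0.2606 -0.9654  0.3842]
 [ 0.      0.      0.      1.    ]] dict_keys(['image', 'fov_y', 'cx', 'cy', 'T'])
```

View pics/scene0.png

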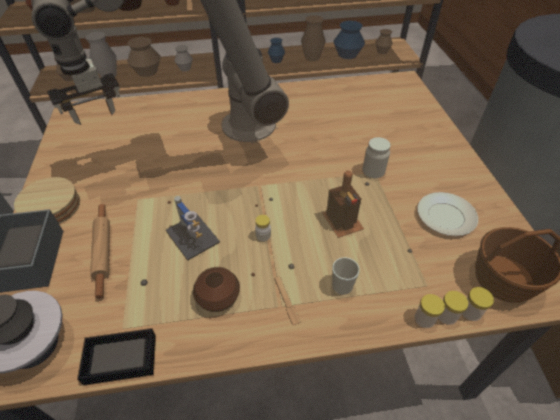

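View pics/top0.png

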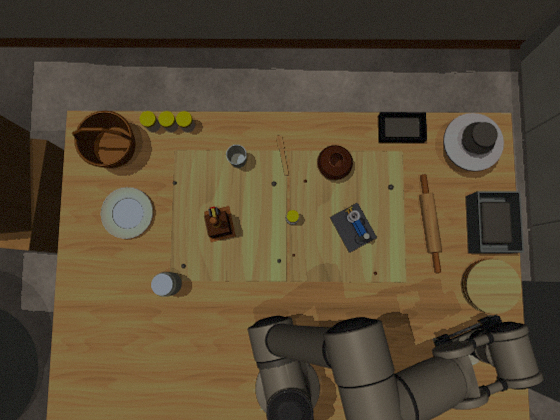

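View pics/wrist0.png

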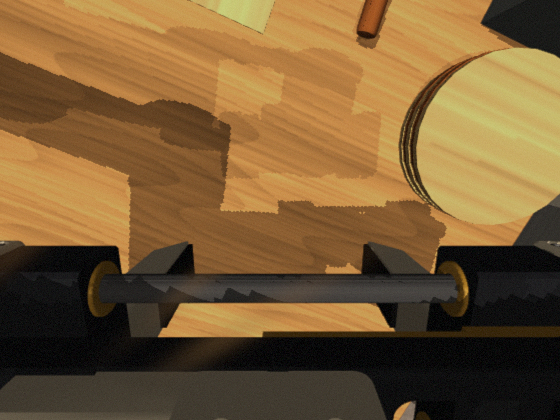

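The scene view shows the holder and rod near (343,205) and the stand near (190,230). In the top view they are at (217,222) and (353,228). The wrist view shows only bare table and the fingers. I'll enlarge crops of both.

```bash
python3 - <<'E'
import cv2,numpy as np
s=cv2.imread("pics/scene0.png");t=cv2.imread("pics/top0.png")
def crop(im,x,y,w,h,k): return cv2.resize(im[y:y+h,x:x+w],None,fx=k,fy=k,interpolation=cv2.INTER_CUBIC)
a=np.hstack([crop(s,310,165,65,75,6),crop(s,160,190,65,75,6)]);cv2.imwrite("pics/s_c.png",a)
a=np.hstack([crop(t,190,195,55,55,7),crop(t,325,200,55,55,7)]);cv2.imwrite("pics/t_c.png",a)
E
```

```text
(no output)
```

View pics/s_c.png

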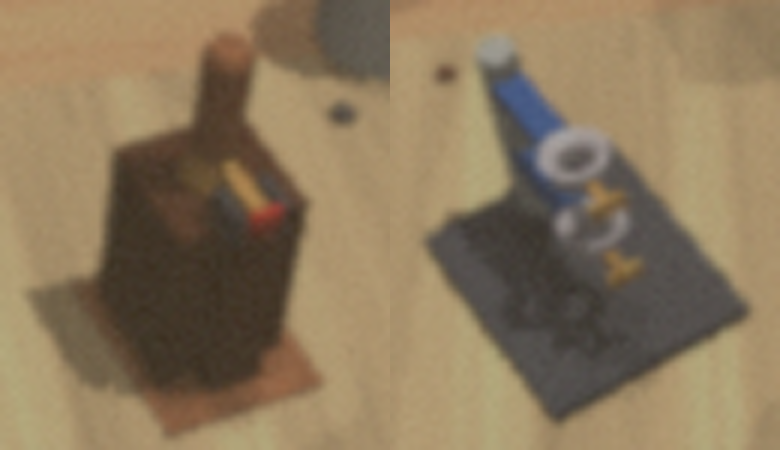

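View pics/t_c.png

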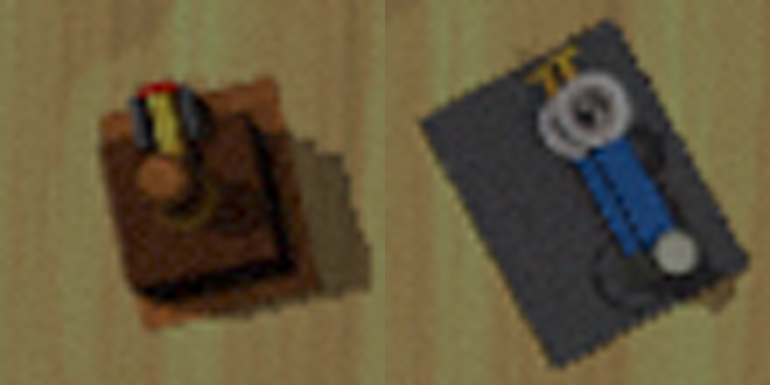

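```bash
cat >h.py <<'E'
import numpy as np,cv2
from cell import observe,cams,robot
from scipy.spatial.transform import Rotation as R
np.set_printoptions(precision=4,suppress=True)
def P(c):
    f=210/np.tan(np.radians(c["fov_y"]/2));K=np.array([[f,0,c["cx"]],[0,f,c["cy"]],[0,0,1]])
    return K@np.linalg.inv(c["T"])[:3]
def proj(c,X):
    p=P(c)@np.append(X,1);return p[:2]/p[2]
def tri(obs):
    A=[]
    for c,(u,v) in obs:
        p=P(c);A+= [(u*p[2]-p[0])/1,(v*p[2]-p[1])]
    A=np.array(A);x=np.linalg.svd(A)[2][-1];x=x[:3]/x[3]
    return x,[np.round(proj(c,x)-np.array(uv),2) for c,uv in obs]
def atz(c,uv,z):
    f=210/np.tan(np.radians(c["fov_y"]/2));d=c["T"][:3,:3]@np.array([(uv[0]-c["cx"])/f,(uv[1]-c["cy"])/f,1]);o=c["T"][:3,3]
    return o+d*(z-o[2])/d[2]
def save(c,name,box=None,k=1):
    im=c["image"][:,:,::-1]
    if box: x,y,w,h=box;im=im[y:y+h,x:x+w]
    cv2.imwrite("pics/"+name,cv2.resize(im,None,fx=k,fy=k,interpolation=cv2.INTER_CUBIC))
E
python3 - <<'E'
from h import *
s=cams.read_camera("scene");t=cams.read_camera("top")
for n,a,b in [("handle top",(348.3,173.3),(213.1,220.3)),("upper",(190.5,215.8),(354.7,215.3)),("post",(177.8,198.3),(366.7,236)),("red",(354.2,200.3),(212.6,207.9)),
 ("glaze",(378,146),(166,284)),("jar",(262,220),(293,216)),("cup",(345,268),(237,152)),("pot",(217,277),(336,160))]:
    print(n,*tri([(s,a),(t,b)]))
E
```

```text
handle top [0.5348 0.2347 0.1895] [array([-1.04,  0.06]), array([-0.7 , -0.18])]
upper [ 0.5614 -0.2126  0.1201] [array([-0.92, -0.  ]), array([-0.61,  0.  ])]
post [ 0.4941 -0.2481  0.1268] [array([-1.21, -0.01]), array([-0.83,  0.02])]
red [0.5821 0.2461 0.1277] [array([-1.18,  0.07]), array([-0.77, -0.21])]
glaze [0.3391 0.3942 0.1099] [array([-2.05,  0.12]), array([-1.57, -0.5 ])]
jar [ 0.5643 -0.0154  0.0699] [array([-0.91,  0.02]), array([-0.6 , -0.07])]
cup [0.7767 0.173  0.0911] [array([-0.84,  0.05]), array([-0.48, -0.12])]
pot [ 0.7515 -0.1557  0.0891] [array([-2.32,  0.01]), array([-1.33, -0.06])]
```

```bash
cat >>h.py <<'E'
def Rt(yawz):  # tool x down, z axis at heading yawz
    z=np.array([np.cos(yawz),np.sin(yawz),0]);x=np.array([0,0,-1.]);return np.c_[x,np.cross(z,x),z]
def go(pc,Rc,pt,Rn):
    print("rotvec deg",np.degrees(R.from_matrix(Rc.T@Rn).as_rotvec()),"shift cm",Rc.T@(np.array(pt)-pc)*100)
def st():
    o=observe();return o["tool_pos"],R.from_euler("xyz",o["tool_rot"]).as_matrix(),o
E
python3 - <<'E'
from h import *
p,M,o=st();print(M, np.degrees(np.arctan2(M[1,2],M[0,2])))
p=np.array([.2,-.485,.227])
for y in (104,284):
  Rn=Rt(np.radians(y));print(y)
  go(p,M,[.45,-.2,.30],Rn);go(p,M,[.52,.235,.30],Rn)
E
```

```text
[[-0.0002  0.9242  0.3819]
 [ 0.0006  0.3819 -0.9242]
 [-1.      0.0001 -0.0006]] -67.55130538854769
104
rotvec deg [-171.5513    0.0022   -0.0552] shift cm [ -7.2868  33.989  -16.7986]
rotvec deg [-171.5513    0.0022   -0.0552] shift cm [ -7.2612  57.0693 -54.3292]
284
rotvec deg [ 8.4487 -0.0368 -0.0015] shift cm [ -7.2868  33.989  -16.7986]
rotvec deg [ 8.4487 -0.0368 -0.0015] shift cm [ -7.2612  57.0693 -54.3292]
```

jog_arm:
  plan: [8.45, 0, 0, -7.3, 36, -18, 1, 8.45, 0, 0, -7.3, 36, -18, 1, 8.45, 0, 0, -7.3, 36, -18, 1, 8.45, 0, 0, -7.3, 36, -18, 1, 8.45, 0, 0, -7.3, 36, -18, 1, 8.45, 0, 0, -7.3, 36, -18, 1, 8.45, 0, 0, -7.3, 36, -18, 1, 8.45, 0, 0, -7.3, 36, -18, 1, 8.45, 0, 0, -7.3, 36, -18, 1, 8.45, 0, 0, -7.3, 36, -18, 1]

```text
time: 1.25
tool_pos: [0.4652, -0.1802, 0.2997]
tool_rot: [0.229, 1.57, -1.094]
contact_force: [-0.7, -0.5, -0.2]
opening: 0.092
```

```bash
python3 - <<'E'
from h import *
c=cams.read_camera("wrist");save(c,"w1.png");p,M,o=st();print(o["time"],p,o["qpos"],M);print(c["T"])
E
```

```text
1.3 [ 0.4643 -0.1813  0.2994] [-0.5258  0.2449  1.4592 -0.0007  1.4381  0.7992] [[-0.0009  0.9699  0.2434]
 [-0.0003  0.2434 -0.9699]
 [-1.     -0.001   0.0001]]
[[ 0.2444 -0.936  -0.2533  0.5328]
 [-0.9697 -0.2362 -0.0629 -0.1628]
 [-0.001   0.2609 -0.9654  0.4578]
 [ 0.      0.      0.      1.    ]]
```

View pics/w1.png

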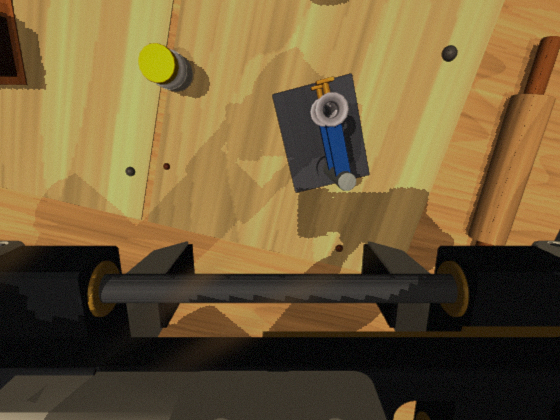

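The wrist view shows the stand, with the upper ring near (330,109) and the post top near (346,182). I'll enlarge that area, then move over the rod.

```bash
python3 - <<'E'
import cv2
im=cv2.imread("pics/w1.png")[70:200,270:380];cv2.imwrite("pics/w1c.png",cv2.resize(im,None,fx=5,fy=4.5,interpolation=cv2.INTER_CUBIC))
from h import *
p,M,o=st()
go(p,M,[.455,.215,.30],M)
E
```

```text
rotvec deg [0. 0. 0.] shift cm [ -0.0746   8.7484 -38.6674]
```

View pics/w1c.png

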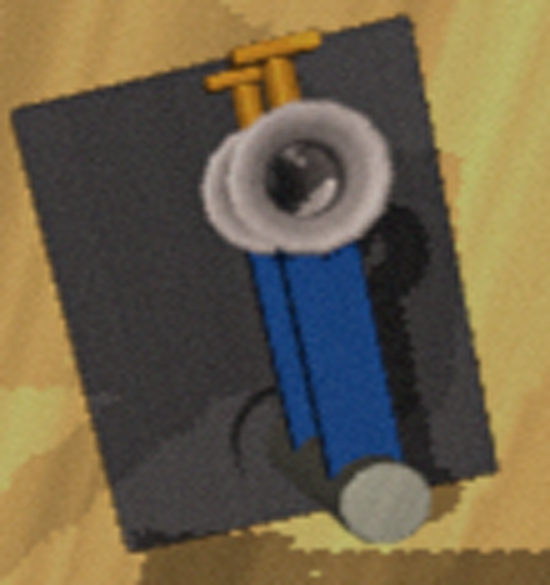

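jog_arm:
  plan: [0, 0, 0, 0, 9, -38.6, 1, 0, 0, 0, 0, 9, -38.6, 1, 0, 0, 0, 0, 9, -38.6, 1, 0, 0, 0, 0, 9, -38.6, 1, 0, 0, 0, 0, 9, -38.6, 1, 0, 0, 0, 0, 9, -38.6, 1, 0, 0, 0, 0, 9, -38.6, 1, 0, 0, 0, 0, 9, -38.6, 1, 0, 0, 0, 0, 9, -38.6, 1, 0, 0, 0, 0, 9, -38.6, 1]

```text
time: 2.3
tool_pos: [0.4584, 0.2139, 0.299]
tool_rot: [-0.949, 1.569, -2.276]
contact_force: [-1.2, -0.5, 0.1]
opening: 0.092
```

```bash
python3 - <<'E'
from h import *
c=cams.read_camera("wrist");save(c,"w2.png");p,M,o=st();print(o["time"],p,o["qpos"],M);print(c["T"])
E
```

```text
2.35 [0.4586 0.2132 0.2992] [ 0.284   0.2595  1.4401 -0.0009  1.4432  1.6121] [[-0.0009  0.9707  0.2404]
 [-0.0012  0.2404 -0.9707]
 [-1.     -0.0012  0.001 ]]
[[ 0.2411 -0.9365 -0.2547  0.5263]
 [-0.9705 -0.2328 -0.063   0.2312]
 [-0.0003  0.2624 -0.965   0.4569]
 [ 0.      0.      0.      1.    ]]
```

View pics/w2.png

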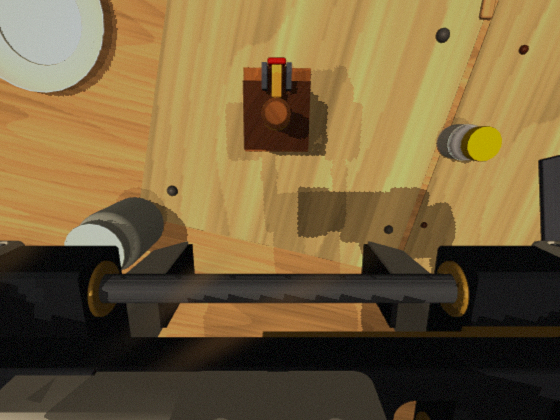

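The handle top is at about (277,112), with the catch's red end at (277,60). In the earlier crop the upper ring's centre was at (332.2,109.1).

```bash
python3 - <<'E'
from h import *
im=cv2.imread("pics/w2.png")[50:160,230:330];cv2.imwrite("pics/w2c.png",cv2.resize(im,None,fx=5,fy=5,interpolation=cv2.INTER_CUBIC))
s=cams.read_camera("scene");t=cams.read_camera("top");w=cams.read_camera("wrist")
w1=dict(w);w1["T"]=np.array([[ 0.2444,-0.936,-0.2533,0.5328],[-0.9697,-0.2362,-0.0629,-0.1628],[-0.001,0.2609,-0.9654,0.4578],[0,0,0,1]])
print(tri([(s,(348.3,173.3)),(t,(213.1,220.3)),(w,(277,112))]),atz(w,(277,112),.195))
print(tri([(s,(190.5,215.8)),(t,(354.7,215.3)),(w1,(332.2,109.1))]),atz(w1,(332.2,109.1),.125))
E
```

```text
(array([0.5356, 0.2343, 0.1903]), [array([-1.09,  0.07]), array([-0.59, -0.48]), array([-1.7 ,  1.98])]) [0.5373 0.2332 0.195 ]
(array([ 0.5619, -0.2125,  0.1206]), [array([-0.91,  0.01]), array([-0.62, -0.18]), array([-0.21,  1.25])]) [ 0.5628 -0.2117  0.125 ]
```

View pics/w2c.png

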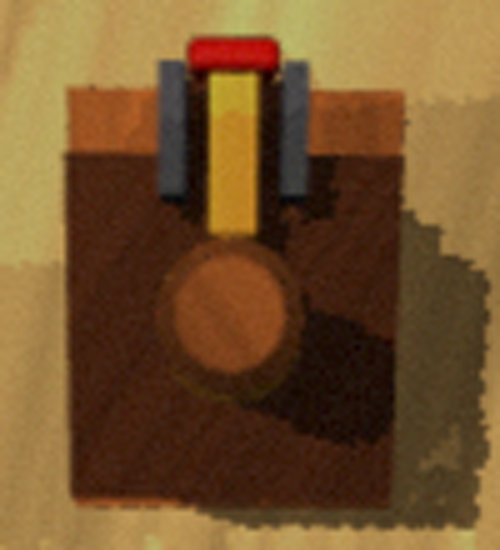

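```bash
python3 - <<'E'
from h import *
p,M,o=st();w=cams.read_camera("wrist")
print(atz(w,(276,112.4),.195))
go(p,M,[.5370,.2337,.2992],Rt(np.radians(-76)));go(p,M,[.5370,.2337,.146],Rt(np.radians(-76)))
E
```

```text
[0.5368 0.2341 0.195 ]
rotvec deg [-0.1734  0.0291  0.0107] shift cm [ 0.0456  8.0835 -0.1452]
rotvec deg [-0.1734  0.0291  0.0107] shift cm [15.3656  8.0863 -0.153 ]
```

jog_arm:
  plan: [0, 0, 0, 0, 4, 0, 1, 0, 0, 0, 0, 8.1, -0.2, 1, 0, 0, 0, 0, 8.1, -0.2, 1, 0, 0, 0, 4, 8.1, -0.2, 1, 0, 0, 0, 8, 8.1, -0.2, 1, 0, 0, 0, 8, 8.1, -0.2, 1]

```text
time: 3.15
tool_pos: [0.5335, 0.2344, 0.2145]
tool_rot: [-1.513, 1.559, -2.841]
contact_force: [-0.1, 0.2, 0.2]
opening: 0.0918
```

```bash
python3 - <<'E'
from h import *
c=cams.read_camera("wrist");save(c,"w3.png");p,M,o=st();print(o["time"],p,o["contact_force"])
for n,b in(("scene",(300,140,80,100)),("top",(180,190,80,80))):
  save(cams.read_camera(n),n+"3.png",b,6)
E
```

```text
3.2 [0.5353 0.2352 0.2181] [-0.9235  0.0733  1.043 ]
```

View pics/w3.png

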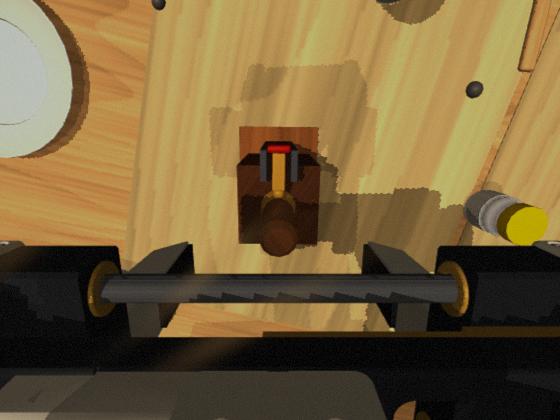

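View pics/scene3.png

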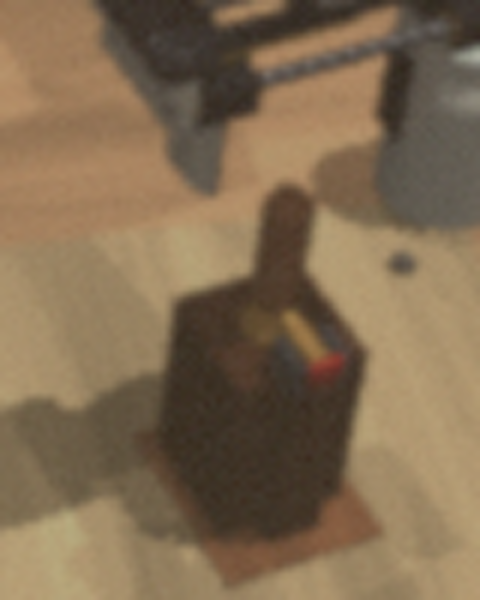

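```bash
python3 - <<'E'
from h import *
w=cams.read_camera("wrist");p,M,o=st();print(p,M)
for uv in((278,237),): print(atz(w,uv,.195))
save(w,"w3c.png",(220,120,120,160),3.7)
# project expected fingertips & handle in scene
s=cams.read_camera("scene")
for X in (p+M[:,2]*.046,p-M[:,2]*.046,p): print(proj(s,X),(proj(s,X)-[300,140])*6)
E
```

```text
[0.5378 0.2364 0.2224] [[ 0.0042  0.9704  0.2413]
 [ 0.0011  0.2413 -0.9704]
 [-1.      0.0044 -0.0001]]
[0.5406 0.2373 0.195 ]
[334.5376 169.5479] [207.2259 177.2872]
[364.2965 160.6959] [385.7789 124.1757]
[349.5706 165.0762] [297.4235 150.4575]
```

View pics/w3c.png

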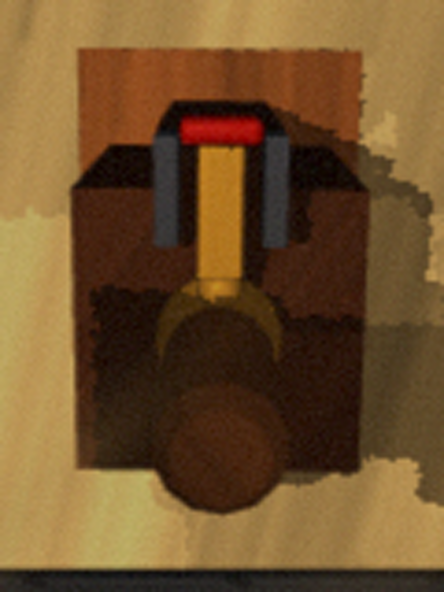

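jog_arm:
  plan: [0, 0, 0, 0, 0, 0, 1, 0, 0, 0, 0, 0, 0, 1, 0, 0, 0, 0, 0, 0, 1]

```text
time: 3.7
tool_pos: [0.5367, 0.2365, 0.2203]
tool_rot: [1.48, 1.57, 0.154]
contact_force: [0.7, -0.1, 0.0]
opening: 0.0917
```

```bash
python3 - <<'E'
from h import *
w=cams.read_camera("wrist");p,M,o=st();print(p,M,o["qvel"])
save(w,"w4.png",(220,120,120,160),3.7)
np.save("w4T.npy",w["T"])
E
```

```text
[0.5366 0.2365 0.2201] [[ 0.0006  0.9703  0.242 ]
 [ 0.0001  0.242  -0.9703]
 [-1.      0.0006  0.0001]] [ 0.0008  0.0047  0.0049 -0.0005 -0.0006  0.0004]
```

View pics/w4.png

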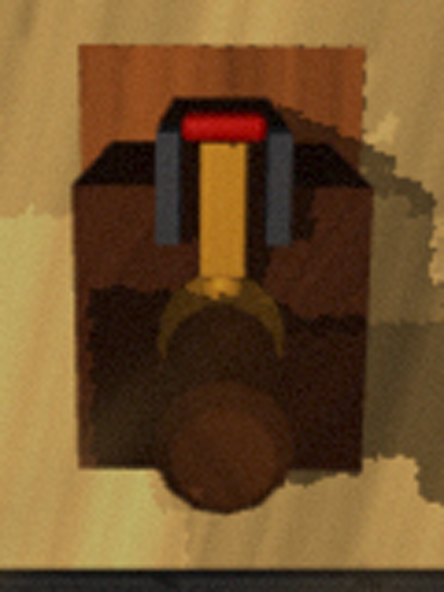

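```bash
python3 - <<'E'
from h import *
w=cams.read_camera("wrist");p,M,o=st();w["T"]=np.load("w4T.npy")
q=atz(w,(281.1,240.3),.195);print(q,M.T@(q-p)*100, M.T@(np.array([.537,.2341,0])-p)*100)
E
```

```text
[0.5387 0.2354 0.195 ] [2.49   0.1821 0.1572] [21.99   -0.02    0.2417]
```

jog_arm:
  plan: [0, 0, 0, 2.5, 0.1, 0.17, 1, 0, 0, 0, 5, 0.1, 0.17, 1, 0, 0, 0, 7, 0.1, 0.17, 1, 0, 0, 0, 7.4, 0.1, 0.17, 1, 0, 0, 0, 7.4, 0.1, 0.17, 1, 0, 0, 0, 7.4, 0.1, 0.17, 1, 0, 0, 0, 7.4, 0.1, 0.17, 1]

```text
time: 4.5
tool_pos: [0.5386, 0.2353, 0.147]
tool_rot: [1.571, 1.568, 0.245]
contact_force: [0.7, 0.0, 0.2]
opening: 0.0917
```

```bash
python3 - <<'E'
from h import *
c=cams.read_camera("wrist");save(c,"w5.png");p,M,o=st();print(o["time"],p,o["contact_force"])
save(cams.read_camera("scene"),"s5.png",(300,120,90,110),5)
E
```

```text
4.55 [0.5385 0.2352 0.1469] [ 0.2736  0.0443 -1.379 ]
```

View pics/w5.png

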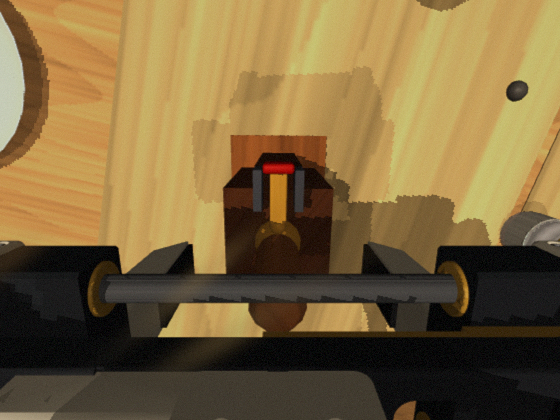

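View pics/s5.png

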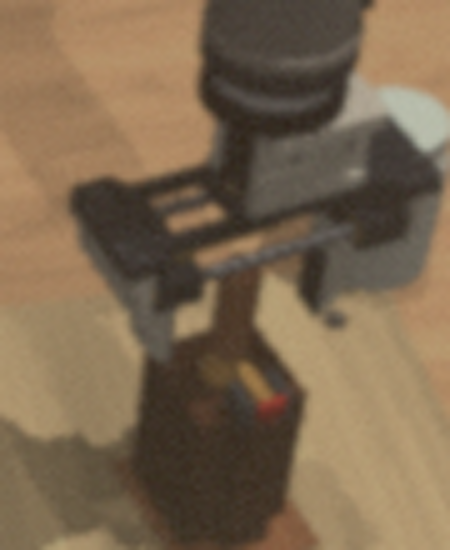

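The handle (u≈278) sits midway between the fingers, and no contact shows. Closing lightly first.

jog_arm:
  plan: [0, 0, 0, 0, 0, 0, -1, 0, 0, 0, 0, 0, 0, -1, 0, 0, 0, 0, 0, 0, -1, 0, 0, 0, 0, 0, 0, -1, 0, 0, 0, 0, 0, 0, -1, 0, 0, 0, 0, 0, 0, -1, 0, 0, 0, 0, 0, 0, -1, 0, 0, 0, 0, 0, 0, -1]
  newtons: 10

```text
time: 5.4
tool_pos: [0.5379, 0.235, 0.1457]
tool_rot: [-0.343, 1.571, -1.669]
contact_force: [-0.1, 0.1, 0.5]
opening: 0.0325
```

jog_arm:
  plan: [0, 0, 0, 0, 0, 0, -1, 0, 0, 0, 0, 0, 0, -1, 0, 0, 0, 0, 0, 0, -1]
  newtons: 45

```text
time: 5.7
tool_pos: [0.5379, 0.235, 0.1457]
tool_rot: [-0.444, 1.571, -1.77]
contact_force: [0.1, 0.6, 0.3]
opening: 0.0244
```

```bash
python3 - <<'E'
from h import *
c=cams.read_camera("wrist");save(c,"w6.png");p,M,o=st();print(o["time"],p,o["contact_force"],o["torque"],o["opening"])
E
```

```text
5.75 [0.5379 0.2351 0.1457] [ 0.1206 -0.1464 -0.783 ] [0.0962 0.0365 0.0232] 0.02420405971693424
```

View pics/w6.png

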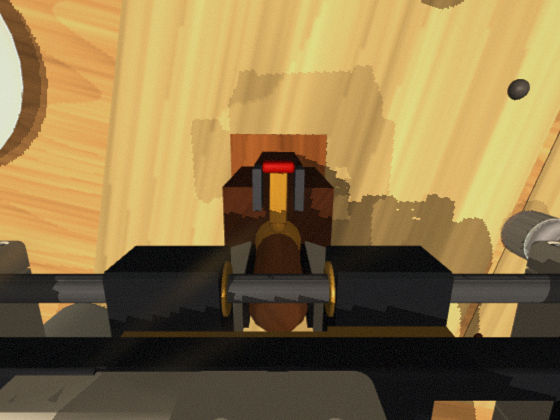

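jog_arm:
  plan: [0, 0, 0, -0.4, 0, 0, -1, 0, 0, 0, -0.8, 0, 0, -1, 0, 0, 0, -1.2, 0, 0, -1, 0, 0, 0, -1.6, 0, 0, -1, 0, 0, 0, -2.0, 0, 0, -1, 0, 0, 0, -2.5, 0, 0, -1, 0, 0, 0, -3.0, 0, 0, -1, 0, 0, 0, -3.5, 0, 0, -1, 0, 0, 0, -4, 0, 0, -1, 0, 0, 0, -4, 0, 0, -1]

```text
time: 6.75
tool_pos: [0.5384, 0.2352, 0.1867]
tool_rot: [1.555, 1.569, 0.228]
contact_force: [-0.5, -0.6, -2.0]
opening: 0.024
```

```bash
python3 - <<'E'
from h import *
c=cams.read_camera("wrist");save(c,"w7.png");p,M,o=st();print(o["time"],p,o["contact_force"],o["torque"],o["opening"],M)
save(cams.read_camera("scene"),"s7.png",(300,90,90,140),4)
E
```

```text
6.8 [0.5382 0.2351 0.1861] [-0.0016  1.5929 -2.6544] [ 0.0082 -0.0484 -0.0186] 0.023894652082224063 [[ 0.0009  0.9703  0.2419]
 [ 0.0002  0.2419 -0.9703]
 [-1.      0.0009  0.0001]]
```

View pics/w7.png

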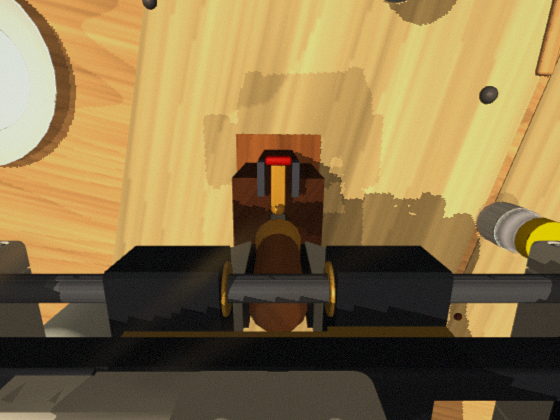

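View pics/s7.png

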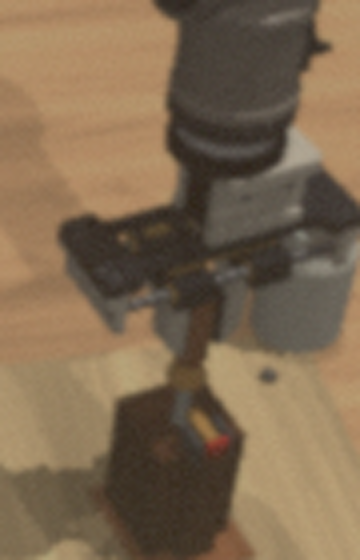

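The rod is past the catch, which has sprung back, and about 2.3 N is hanging on the wrist. Lifting clear, then crossing over to the stand.

jog_arm:
  plan: [0, 0, 0, -2, 0, 0, -1, 0, 0, 0, -5, 0, 0, -1, 0, 0, 0, -8, 0, 0, -1, 0, 0, 0, -11, 0, 0, -1, 0, 0, 0, -12, 0, 0, -1, 0, 0, 0, -12, 0, 1, -1, 0, 0, 0, -12, -0.7, 4, -1, 0, 0, 0, -12, -1.4, 7.5, -1, 0, 0, 0, -12, -2, 11, -1, 0, 0, 0, -12, -2.8, 14.7, -1]

```text
time: 7.85
tool_pos: [0.5455, 0.0838, 0.3031]
tool_rot: [-1.722, 1.567, -3.048]
contact_force: [0.6, 0.0, -2.9]
opening: 0.0241
```

jog_arm:
  plan: [0, 0, 0, 0, -0.8, 4, -1, 0, 0, 0, 0, -1.6, 8, -1, 0, 0, 0, 0, -2.4, 12, -1, 0, 0, 0, 0, -3.2, 16, -1, 0, 0, 0, 0, -4, 20, -1, 0, 0, 0, 0, -4.8, 24, -1, 0, 0, 0, 0, -5.4, 27, -1, 0, 0, 0, 0, -5.6, 29.3, -1, 0, 0, 0, 0, -5.6, 29.3, -1, 0, 0, 0, 0, -5.6, 29.3, -1]

```text
time: 8.85
tool_pos: [0.5619, -0.2127, 0.3033]
tool_rot: [-2.333, 1.567, 2.623]
contact_force: [0.4, -0.4, -3.2]
opening: 0.0242
```

jog_arm:
  plan: [0, 0, 0, 0, 0, 0, -1, 0, 0, 0, 0, 0, 0, -1, 0, 0, 0, 0, 0, 0, -1]

```text
time: 9.15
tool_pos: [0.5629, -0.2114, 0.3058]
tool_rot: [0.422, 1.571, -0.904]
contact_force: [-0.1, -0.1, -2.1]
opening: 0.0241
```

```bash
cat > look.py <<'E'
import sys
from h import *
n=sys.argv[1]
c=cams.read_camera("wrist");save(c,f"w{n}.png");np.save(f"w{n}T.npy",c["T"]);p,M,o=st();print(o["time"],p,o["contact_force"],o["torque"],o["opening"]);print(M)
a=cams.read_camera("scene");b=cams.read_camera("top")
save(a,f"s{n}.png",(150,140,90,130),6 if 0 else 4.6);save(b,f"t{n}.png",(310,180,80,80),6)
E
python3 look.py 8
```

```text
9.2 [ 0.5629 -0.2115  0.3059] [ 0.6446  0.5673 -1.5475] [0.0301 0.0152 0.0097] 0.024064889759363495
[[ 0.0002  0.97    0.243 ]
 [-0.0001  0.243  -0.97  ]
 [-1.      0.0002  0.0002]]
```

View pics/w8.png

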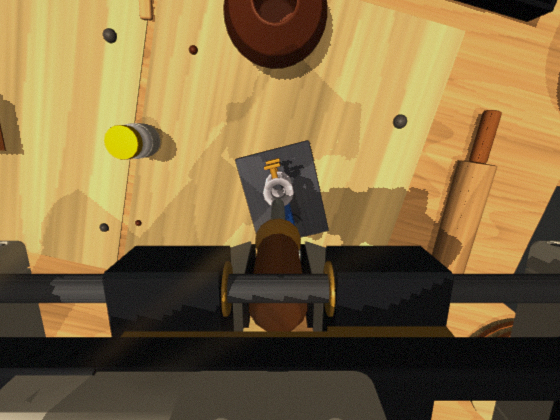

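View pics/s8.png

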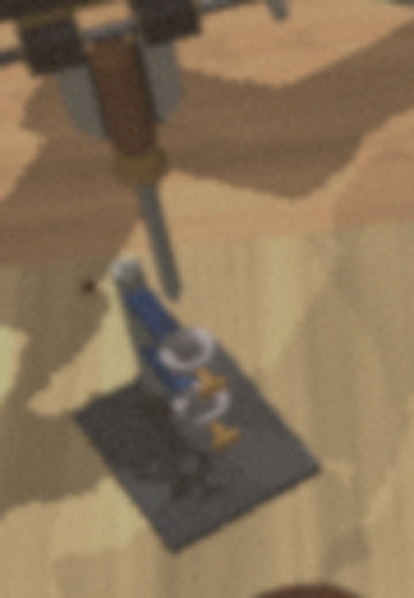

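View pics/t8.png

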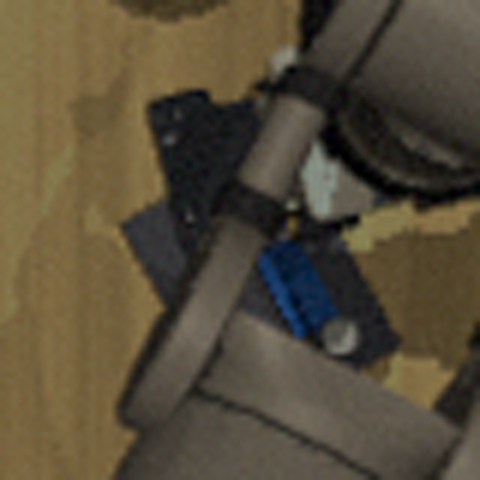

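The wrist view shows the rod's tip pointing at the ring, near (278,200). The scene crop shows the tip at about (175,298) and the ring at about (187,350). Enlarging.

```bash
python3 - <<'E'
from h import *
im=cv2.imread("pics/w8.png")[140:250,225:335];cv2.imwrite("pics/w8c.png",cv2.resize(im,None,fx=5.4,fy=5.4,interpolation=cv2.INTER_CUBIC))
a=cams.read_camera("scene");save(a,"s8c.png",(168,190,50,55),10)
E
```

```text
(no output)
```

View pics/w8c.png

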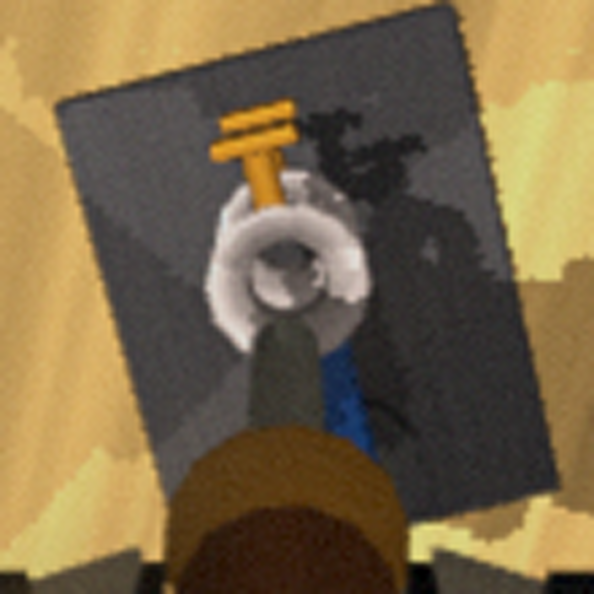

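View pics/s8c.png

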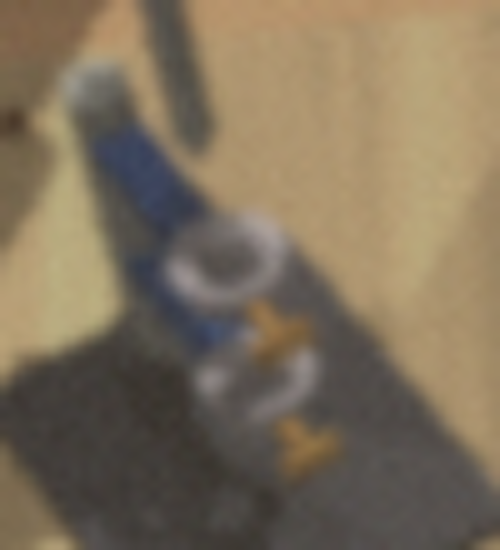

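```bash
python3 - <<'E'
from h import *
s=cams.read_camera("scene");w=cams.read_camera("wrist");w["T"]=np.load("w8T.npy");p,M,o=st()
w1=dict(w);w1["T"]=np.array([[ 0.2444,-0.936,-0.2533,0.5328],[-0.9697,-0.2362,-0.0629,-0.1628],[-0.001,0.2609,-0.9654,0.4578],[0,0,0,1]])
print("ring wrist8",atz(w,(278.7,192),.125),"w1",atz(w1,(332.2,109.1),.125),"scene",atz(s,(190.6,215.8),.125))
print(tri([(s,(190.6,215.8)),(w,(278.7,192)),(w1,(332.2,109.1))]))
ty=M[:,1]
zt=p[2]-.1407
print("tip z",zt,"scene",atz(s,(188.2,205.1),zt), "wrist",atz(w,(278.1,198),zt+.008)-.006*ty,"tcp",p)
for z in(zt,.125):print(proj(s,[p[0],p[1],z]))
E
```

```text
ring wrist8 [ 0.5633 -0.2116  0.125 ] w1 [ 0.5628 -0.2117  0.125 ] scene [ 0.5664 -0.209   0.125 ]
(array([ 0.5629, -0.2109,  0.1213]), [array([-0.48,  0.02]), array([-0.73, -0.41]), array([-1.33, -0.1 ])])
tip z 0.16512502240211646 scene [ 0.5635 -0.2087  0.1651] wrist [ 0.5613 -0.2115  0.1731] tcp [ 0.5629 -0.212   0.3058]
[186.9546 205.0783]
[189.4928 214.9948]
```

Wrist and scene views agree that the rod should shift about +2.4 mm in world x. Correcting that and going down to just above the mouth.

jog_arm:
  plan: [0, 0, 0, 0, 0.22, 0.06, -1, 0, 0, 0, 1, 0.22, 0.06, -1, 0, 0, 0, 2, 0.22, 0.06, -1, 0, 0, 0, 3, 0.22, 0.06, -1, 0, 0, 0, 3, 0.22, 0.06, -1, 0, 0, 0, 3, 0.22, 0.06, -1, 0, 0, 0, 3, 0.22, 0.06, -1]

```text
time: 10.15
tool_pos: [0.5653, -0.2124, 0.2761]
tool_rot: [0.797, 1.57, -0.53]
contact_force: [0.8, -0.4, -2.6]
opening: 0.0241
```

```bash
python3 look.py 9; python3 - <<'E'
from h import *
im=cv2.imread("pics/w9.png")[140:250,225:335];cv2.imwrite("pics/w9c.png",cv2.resize(im,None,fx=5.4,fy=5.4,interpolation=cv2.INTER_CUBIC))
a=cams.read_camera("scene");save(a,"s9c.png",(168,190,50,55),10)
E
```

```text
10.2 [ 0.5654 -0.2124  0.2762] [ 0.9844 -0.7739 -2.3421] [-0.0312 -0.0501  0.0251] 0.024303371065130475
[[ 0.0009  0.9703  0.2419]
 [-0.0006  0.2419 -0.9703]
 [-1.      0.0008  0.0008]]
```

View pics/w9c.png

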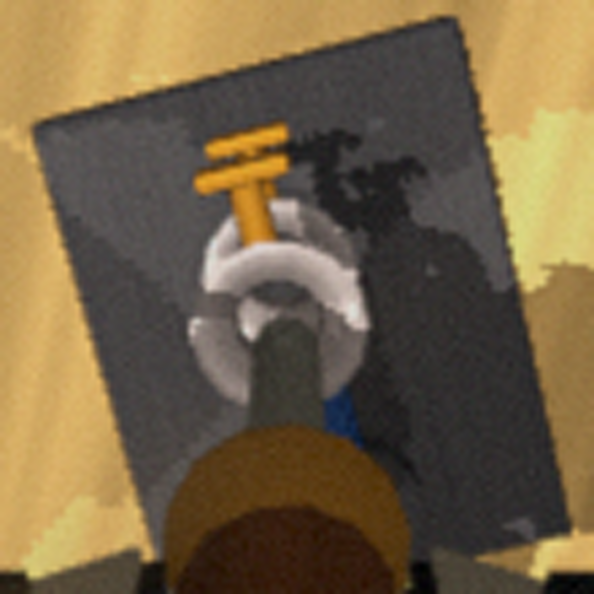

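View pics/s9c.png

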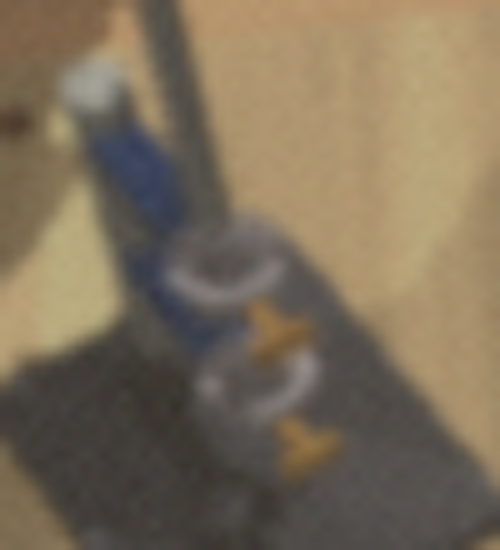

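```bash
python3 - <<'E'
from h import *
s=cams.read_camera("scene");w=cams.read_camera("wrist");w["T"]=np.load("w9T.npy");p,M,o=st();ty=M[:,1]
C=lambda a:(a[0]/5.4+225,a[1]/5.4+140)
r=atz(w,C((279,330)),.125);zt=p[2]-.1407
t=atz(w,C((287,319)),zt+.008)-.006*ty
print(zt,r,t,(M.T@(r-t))*100)
D=lambda a:(a[0]/10+168,a[1]/10+190)
r=atz(s,(190.6,215.8),.125);t=atz(s,D((214,222)),zt);print(r,t,(M.T@(r-t))*100)
# outline prediction of ring for each candidate centre, wrist
for cc in [(.5633,-.2116),(.5650,-.2116)]:
  q=[(proj(w,[cc[0]+.0175*np.cos(a),cc[1]+.0175*np.sin(a),.125])-[225,140])*5.4 for a in np.linspace(0,6.28,60)]
  q=np.array(q);print(q.min(0),q.max(0))
E
```

```text
0.13526569541823757 [ 0.5621 -0.2115  0.125 ] [ 0.5628 -0.2129  0.1433] [ 1.8263 -0.0282 -0.1496]
[ 0.5664 -0.209   0.125 ] [ 0.562  -0.2106  0.1353] [ 1.0267  0.4629 -0.0427]
[187.6853 231.8857] [374.5189 414.045 ]
[189.7443 223.0335] [376.8331 405.6876]
```

Remaining offset is about −0.8 mm along the jaw axis. Applying that and entering the upper ring slowly while watching the force.

jog_arm:
  plan: [0, 0, 0, 0.3, 0, -0.08, -1, 0, 0, 0, 0.6, 0, -0.08, -1, 0, 0, 0, 0.9, 0, -0.08, -1, 0, 0, 0, 1.2, 0, -0.08, -1, 0, 0, 0, 1.5, 0, -0.08, -1, 0, 0, 0, 1.8, 0, -0.08, -1, 0, 0, 0, 2.1, 0, -0.08, -1, 0, 0, 0, 2.1, 0, -0.08, -1, 0, 0, 0, 2.1, 0, -0.08, -1]

```text
time: 11.35
tool_pos: [0.565, -0.2115, 0.2547]
tool_rot: [0.155, 1.571, -1.172]
contact_force: [0.7, 0.7, -3.2]
opening: 0.024
```

```bash
python3 look.py 10; python3 - <<'E'
from h import *
im=cv2.imread("pics/w10.png")[140:250,225:335];cv2.imwrite("pics/w10c.png",cv2.resize(im,None,fx=5.4,fy=5.4,interpolation=cv2.INTER_CUBIC))
a=cams.read_camera("scene");save(a,"s10c.png",(168,190,50,55),10)
E
```

```text
11.4 [ 0.565  -0.2115  0.2548] [ 0.9736 -0.3152 -3.5861] [-0.0212 -0.0415 -0.0254] 0.024061233533887966
[[ 0.0002  0.9703  0.242 ]
 [-0.0002  0.242  -0.9703]
 [-1.      0.0002  0.0002]]
```

View pics/w10c.png

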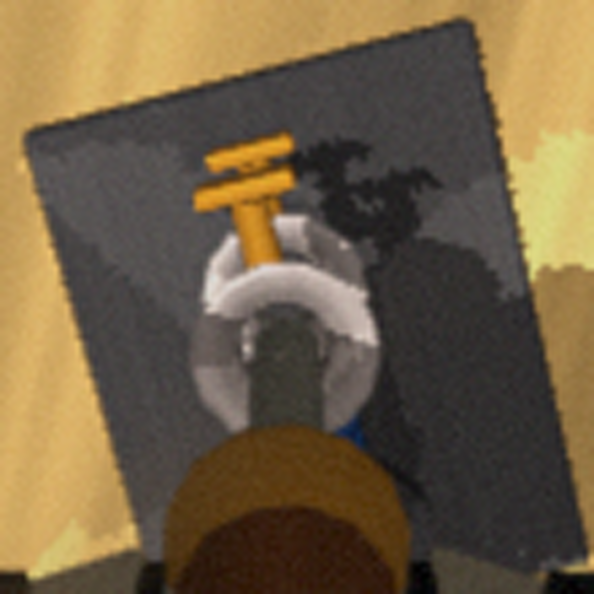

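View pics/s10c.png

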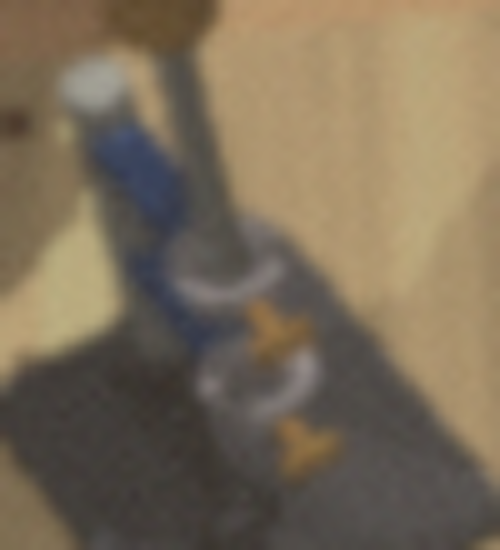

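```bash
python3 - <<'E'
from h import *
w=cams.read_camera("wrist");w["T"]=np.load("w10T.npy");p,M,o=st();ty=M[:,1]
C=lambda a:(a[0]/5.4+225,a[1]/5.4+140)
zt=p[2]-.1407
print(zt,"edge->axis",atz(w,C((286,306)),zt+.008)-.006*ty)
for cc in [(.565,-.2115),(.564,-.2115),(.563,-.2115),(.562,-.2115)]:
  q=np.array([(proj(w,[cc[0]+.0175*np.cos(a),cc[1]+.0175*np.sin(a),.125])-[225,140])*5.4 for a in np.linspace(0,6.28,60)])
  print(cc,q.min(0),q.max(0),(proj(w,[*cc,.125])-[225,140])*5.4)
# rod width line: collar front edge predicted if axis at p + d*ty, z=tip+.105..; r=.015
for d in(-.002,-.001,0,.001):
  X=p+d*ty; X=X.copy()
  print(d,(proj(w,[*(X+.015*ty)[:2],zt+.105])-[225,140])*5.4,(proj(w,[*(X+.015*ty)[:2],zt+.112])-[225,140])*5.4,(proj(w,[*(X+.006*ty)[:2],zt+.008])-[225,140])*5.4)
E
```

```text
0.1141913024114079 edge->axis [ 0.5646 -0.2112  0.1222]
(0.565, -0.2115) [188.3096 242.4476] [388.52   437.0914] [288.428  341.2585]
(0.564, -0.2115) [187.0143 248.0108] [387.052  442.3216] [287.0469 346.6514]
(0.563, -0.2115) [185.7211 253.5644] [385.5866 447.543 ] [285.6681 352.035 ]
(0.562, -0.2115) [184.4302 259.1084] [384.1236 452.7557] [284.2918 357.4095]
-0.002 [289.4578 421.4722] [289.5574 438.5916] [288.5613 315.2801]
-0.001 [289.4564 413.4021] [289.5562 430.2643] [288.5596 309.7216]
0 [289.4551 405.3111] [289.555  421.9147] [288.558  304.1534]
0.001 [289.4538 397.1991] [289.5537 413.5425] [288.5563 298.5754]
```

Rod and ring are laterally aligned. Along the tool's y axis the views suggest the rod is about 1.5 mm too far out, so I'll correct and go into the bore.

jog_arm:
  plan: [0, 0, 0, 0, -0.14, 0, -1, 0, 0, 0, 0.3, -0.14, 0, -1, 0, 0, 0, 0.6, -0.14, 0, -1, 0, 0, 0, 0.9, -0.14, 0, -1, 0, 0, 0, 1.2, -0.14, 0, -1, 0, 0, 0, 1.5, -0.14, 0, -1, 0, 0, 0, 1.5, -0.14, 0, -1, 0, 0, 0, 1.5, -0.14, 0, -1]

```text
time: 12.4
tool_pos: [0.5636, -0.2119, 0.2397]
tool_rot: [-1.31, 1.571, -2.637]
contact_force: [-1.0, 0.8, -2.2]
opening: 0.0242
```

```bash
python3 look.py 11; python3 - <<'E'
from h import *
im=cv2.imread("pics/w11.png")[140:250,225:335];cv2.imwrite("pics/w11c.png",cv2.resize(im,None,fx=5.4,fy=5.4,interpolation=cv2.INTER_CUBIC))
a=cams.read_camera("scene");save(a,"s11c.png",(168,190,50,55),10)
E
```

```text
12.45 [ 0.5637 -0.2119  0.2398] [ 0.3381  0.4132 -3.0839] [ 0.0286 -0.0044 -0.0033] 0.023992234576979642
[[ 0.0002  0.9703  0.2419]
 [-0.0002  0.2419 -0.9703]
 [-1.      0.0001  0.0002]]
```

View pics/w11c.png

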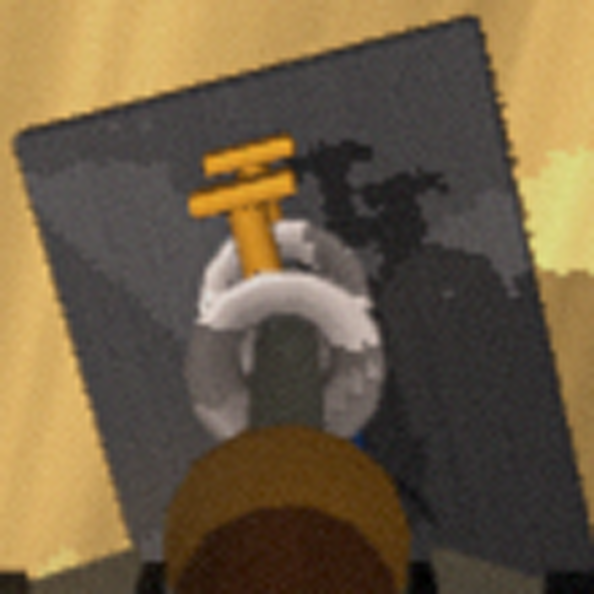

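View pics/s11c.png

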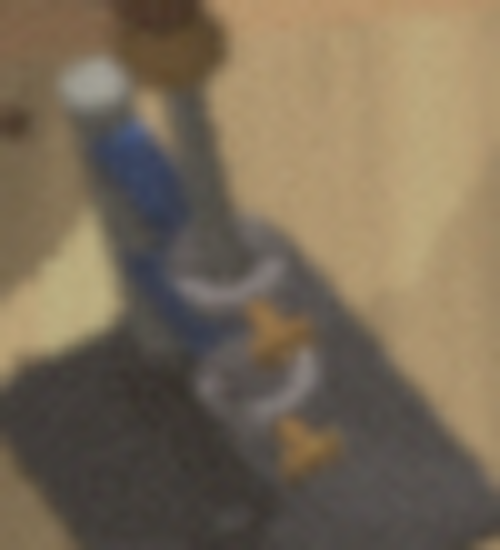

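The point is now in the upper bore (z≈0.099) with no contact force. Continuing down to and through the lower ring.

jog_arm:
  plan: [0, 0, 0, 0.4, 0, 0, -1, 0, 0, 0, 0.8, 0, 0, -1, 0, 0, 0, 1.2, 0, 0, -1, 0, 0, 0, 1.6, 0, 0, -1, 0, 0, 0, 2.0, 0, 0, -1, 0, 0, 0, 2.4, 0, 0, -1, 0, 0, 0, 2.7, 0, 0, -1, 0, 0, 0, 2.7, 0, 0, -1, 0, 0, 0, 2.7, 0, 0, -1]

```text
time: 13.5
tool_pos: [0.5636, -0.2118, 0.2128]
tool_rot: [0.487, 1.571, -0.839]
contact_force: [-0.4, -0.4, -3.5]
opening: 0.0243
```

```bash
python3 look.py 12; python3 - <<'E'
from h import *
import time
a=cams.read_camera("scene");save(a,"s12c.png",(168,180,50,55),10)
f=[];
for i in range(6): cams.read_camera("scene");f.append(observe()["contact_force"])
print(np.mean(f,0),np.std(f,0))
E
```

```text
13.55 [ 0.5637 -0.2119  0.2129] [ 0.8934  0.4148 -2.7598] [-0.0539 -0.0077  0.0054] 0.02399741078640646
[[ 0.0003  0.9703  0.2419]
 [-0.0003  0.2419 -0.9703]
 [-1.      0.0003  0.0003]]
[-0.0342  0.1188 -2.6477] [0.1386 0.6383 0.2835]
```

View pics/s12c.png

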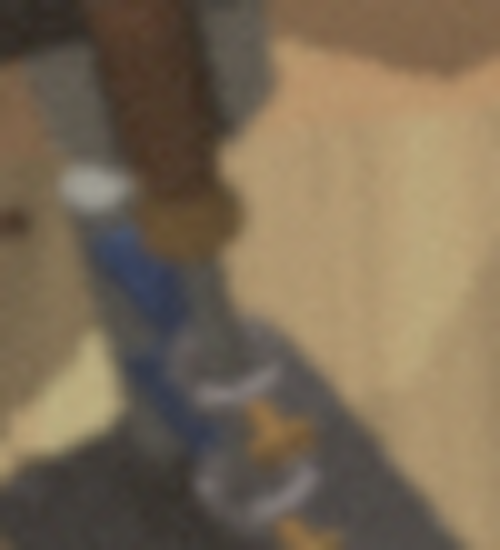

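View pics/w12.png

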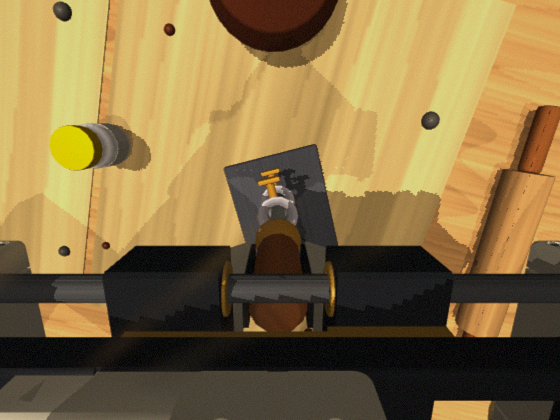

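No sideways force, just the rod's weight, and the point is at the lower ring's mouth (z≈0.072). Going on to a point height of about 0.040.

jog_arm:
  plan: [0, 0, 0, 0.4, 0, 0, -1, 0, 0, 0, 0.8, 0, 0, -1, 0, 0, 0, 1.2, 0, 0, -1, 0, 0, 0, 1.6, 0, 0, -1, 0, 0, 0, 2.0, 0, 0, -1, 0, 0, 0, 2.4, 0, 0, -1, 0, 0, 0, 2.8, 0, 0, -1, 0, 0, 0, 3.2, 0, 0, -1, 0, 0, 0, 3.2, 0, 0, -1, 0, 0, 0, 3.2, 0, 0, -1]

```text
time: 15.0
tool_pos: [0.5636, -0.2118, 0.1807]
tool_rot: [-0.869, 1.571, -2.195]
contact_force: [-0.5, -0.4, -1.9]
opening: 0.0241
```

```bash
python3 look.py 13; python3 - <<'E'
from h import *
a=cams.read_camera("scene");save(a,"s13c.png",(160,180,60,65),9);save(a,"s13f.png")
f=[];
for i in range(8): cams.read_camera("scene");o=observe();f.append(np.r_[o["contact_force"],o["torque"]])
print(np.mean(f,0),np.std(f,0),o["time"])
E
```

```text
15.05 [ 0.5637 -0.2119  0.1809] [ 1.1794 -0.2435 -2.4538] [ 0.0385 -0.0129  0.0259] 0.024026881957397873
[[ 0.0003  0.9703  0.2419]
 [-0.0003  0.2419 -0.9703]
 [-1.      0.0002  0.0003]]
[-0.0454 -0.0116 -2.7092  0.0128  0.0163 -0.0083] [0.5183 0.555  0.3474 0.0302 0.0253 0.0188] 15.6
```

View pics/s13c.png

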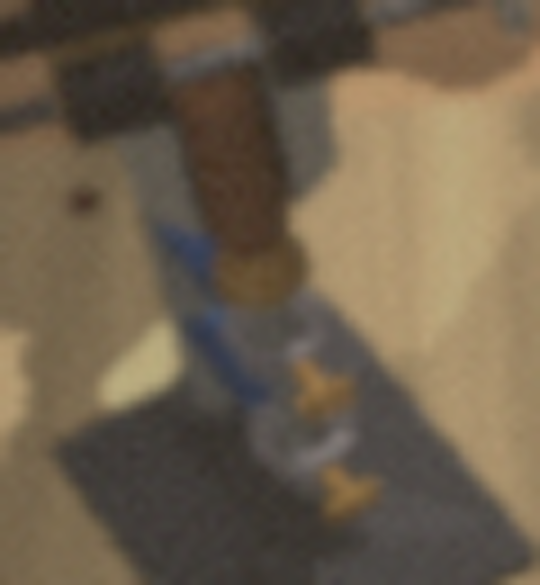

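View pics/w13.png

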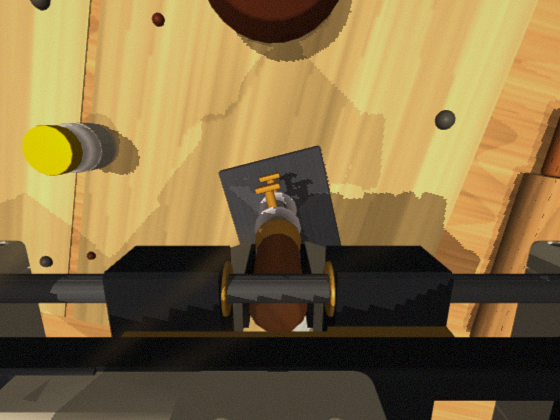

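View pics/s13f.png

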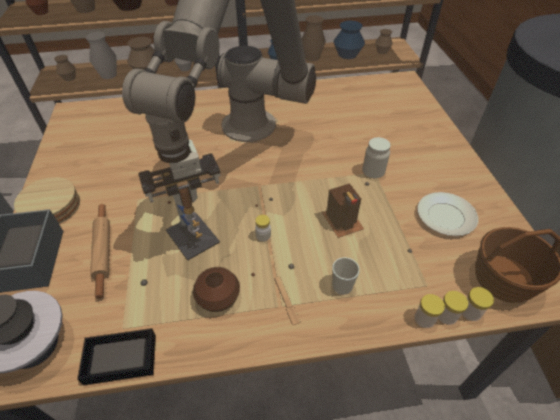

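```bash
python3 - <<'E'
from h import *
s=cams.read_camera("scene");p,M,o=st()
for z in(.145,.14,.13,.125): print(z,(proj(s,[p[0]+.015,p[1],z])-[160,180])*9)
im=cv2.imread("pics/w13.png")[170:250,235:325];cv2.imwrite("pics/w13c.png",cv2.resize(im,None,fx=7,fy=7,interpolation=cv2.INTER_CUBIC))
E
```

```text
0.145 [254.9716 309.3048]
0.14 [257.8323 320.3629]
0.13 [263.4963 342.2569]
0.125 [266.3    353.0942]
```

View pics/w13c.png

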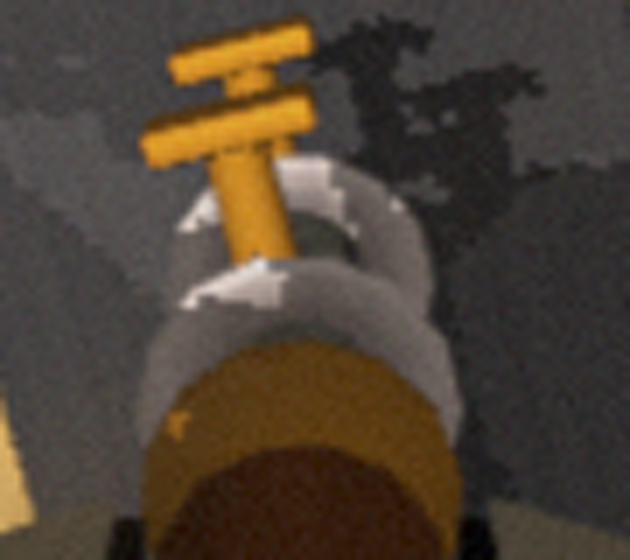

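The collar's underside appears at row ≈305, against 309 predicted for z=0.145, so the rod has not slipped. The rod shows inside both rings and the sideways force averages about 0. Handing in.

```bash
python3 - <<'E'
from h import *
robot.hand_in();print(observe()["time"],observe()["contact_force"])
E
```

```text
the job is handed in; nothing more can be done
the job is handed in; nothing more can be done
```

The rod is threaded through both rings and still held by its handle. I pulled it straight up past the catch, which sprang back, carried it over to the stand, lowered it through the upper and then the lower ring, and handed in at about 15.7 s.

- **Height:** from the tool height, the point should be at z ≈ 0.040 m. That is 20 mm below the lower ring and 30 mm above the base plate, with the collar 20 mm above the upper ring. The scene view agreed with this collar height to about 2 mm.
- **Force:** the average sideways force was about 0 N, with about 0.5 N of noise. The vertical force was about −2.7 N, which is the rod's weight, so the rod was not resting on anything.
- **Rings:** the last wrist pictures show the rod inside both rings and no slip in the grip. The point itself was hidden below the lower ring, so its position comes from the collar and tool heights.
- **Everything else:** the other objects looked unmoved in the last scene picture, but I did not measure them.
- **Disagreements:** the camera estimates of the ring and rod positions differed by 1–3 mm. I settled this by correcting in small steps and checking the force on the way down.

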